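# Stand the satellite up on its kickstand and hold it

### The job

A small satellite lies tipped over in its purple tilt stand, with the kickstand (steel bail with the orange foot bar) folded up behind it. Flip the kickstand over centre so that it snaps all the way down, then take the satellite by the red bar on its top, bring it up gently without letting it drop, and press it lightly back until the kickstand's foot bar stands on the base plate. Finish still holding it upright against the kickstand by the red bar, because it tips forward if let go, and leave the telescope, the multimeter and the image sensor where they are.

Things in the scene. Friction and masses are not known exactly. Their poses are not given: they have to be found in the camera images.
- stand: Purple tilt stand on an aluminium base plate (170 x 250 x 10 mm), bolted to the black breadboard (its top 13 mm above the work surface). Origin: under the plate, straight below the tilt axis. z up; x runs along the tilt axis; the satellite tips in the plane of y and z: +y is the kickstand's side (back), -y the side it leans to at the start (front).
- satellite (a joint): Tilt of satellite and cradle (1 to 1.45 kg, on hubs) about stand x, rad: 0 upright, positive leaning to stand -y. Starts leaning on its front buffers at 0.43 and falls back there if let go; can go back to -0.33 while the kickstand is up. About 2.5 N at the bars starts tipping it up, 1 N near upright. The lowered kickstand lands within 0.01 of 0; some 3 N more at the grab bar seats its foot.
- tilt_axis (a point): Middle of the tilt axis (trunnions), 68 mm above the stand's underside.
- grab_bar (a point): Middle of the red handling bar on top of the satellite: round, 12 mm thick, along stand x, 80 mm free between its two posts, 38 mm of air under it. It moves on an arc of 193 mm radius about tilt_axis; with the satellite upright it is 191 mm above and 25 mm in front (-y) of the tilt axis.
- kickstand (a joint): Swing of the kickstand, rad: 0 folded up (start, held by its spring), 3.49 down at its stop. With the satellite leaning, the dead centre is near 1.0: before it the kickstand springs back, from 1.3 on it snaps down by itself. Takes about 1 N at the foot bar; pulling there with over 2.5 N can drag the satellite up with it.
- kick_hinge (a point): Middle of the kickstand's hinge (along stand x) on the satellite's cradle: 95 mm behind (+y) and 75 mm above the tilt axis when upright; moves with the tilt.
- foot_bar (a point): Middle of the kickstand's orange foot bar: a round 12 mm sleeve turning freely on its rod along stand x, 70 mm long between two 9 mm legs, 129 mm from kick_hinge. Folded up it is above the hinge, topmost; it swings outward (stand +y) and down. Down, the legs lean 8 degrees past vertical against a stop, so that load locks them; the bar meets the base plate as the satellite comes upright.
- telescope_mid (a point): Bystander: black telescope tube lying in its two clamps, 350 x 100 x 117 mm, point on the tube's axis 55 mm above its underside.
- multimeter_mid (a point): Bystander: red multimeter lying flat, 180 x 86 x 45 mm, point at its middle 19 mm up.
- sensor_mid (a point): Bystander: image sensor board in an open aluminium tray, 90 x 80 x 35 mm, point at its middle 17 mm up.

How it is judged:
On the way, in this order (a step that is already met when the one before it is completed fails the run):
1. the kickstand is flipped over centre, all the way down to its stop, while the satellite still leans forward (value of joint kickstand above 3.35 rad and value of joint satellite above 0.15 rad), for 0.2 s.
2. the satellite is brought upright and the kickstand's foot stands on the base plate (value of joint satellite below 0.04 rad and contact force between foot_sleeve_c0 and stand_c0 above 0.7 N), for 0.2 s.
At the end, for the whole second after the job is handed in: Kickstand down at its stop (joint above 3.35 rad), satellite upright within 0.04 rad and still, the kickstand's foot bar standing on the base plate with more than 0.7 N, and the robot's fingers still holding the satellite by the red bar (more than 0.5 N) (all of step 2 and value of joint kickstand above 3.35 rad and value of joint satellite above -0.04 rad and velocity of joint satellite between -0.1 and 0.1 rad/s and contact force between the fingers and satellite_c0 above 0.5 N); the arm keeps its last pose, push and grip.
It fails at once if the satellite drops or is slammed (tilting faster than 2.5 rad/s) (velocity of joint satellite above 2.5 rad/s or velocity of joint satellite below -2.5 rad/s).
It fails at once if the satellite is forced hard against its kickstand (foot bar pressed on the base plate with over 60 N) (contact force between foot_sleeve_c0 and stand_c0 above 60 N).
It fails at once if the telescope, the multimeter or the image sensor is moved by more than 20 mm (distance of any of telescope_mid, multimeter_mid, sensor_mid from where it was at the start of the episode above 0.02 m).
It also fails if it takes over 51 s, if anything falls off the work surface, if the arm or the gripper's body presses on something with over 40 N, if the wrist force passes 120 N, or if a joint passes its speed limit or range.

### The arm

A 7-joint arm with a two-finger parallel gripper is mounted at the origin on the work surface. World frame = base frame: x ahead of the robot, y to its left, z up, the work surface at z = 0. Lengths are in m, angles in rad, forces in N, time in s.
With the tool pointing down it reaches from about 0.4 to 0.9 m from the base axis. Payload 5.6 kg.
Tool frame: the origin (TCP) lies on the centre line of the jaws, within the pads' length; the fingertips stand 14 mm ahead of it and the grasp point (between the pads) lies 5 mm behind it (bot.tip_reach is the distance from the TCP to the fingertips, in m); z points along the fingers, y is the line along which they close (so a half turn about z gives the same grasp; the last joint's range is limited). The gripper opens to 92 mm and grips with 3 to 60 N. Pads are 20 mm wide; open, the fingers measure 128 mm over their backs; the gripper's body (75 mm by 189 mm) begins 69 mm behind the grasp point.
Start: joints at [-1.16, 0.468, -0.012, 1.603, 0.006, 1.071, -0.056], TCP at [0.285, 0.584, 0.191] pointing down, gripper open.
Joint ranges: [-2.53, 2.53], [-0.31, 2.02], [-1.57, 1.55], [0.28, 2.44], [-1.29, 4.43], [0.15, 1.84], [-2.92, 2.92]. Speed limits (rad/s): [2.57, 2.57, 3.14, 3.14, 3.14, 3.14, 3.14].

### API

Orientations are given as a unit quaternion [x, y, z, w].
In Python, from station import bot gives the robot as it stands. The module is installed in compiled form; this text tells all that it offers.
- The arm moves only by the tool arm_command, never from a script. Its argument "series" is a list that holds one entry, the list of rows, each a list of 5 numbers: the shift along the tool's x, y, z normalised to -1 to 1, where 1 is 150 mm, then the turn about the tool's z normalised to -1 to 1, where 1 is pi rad, then the opening, from 0 (shut) to 1 (fully open). In form: [[[x, y, z, roll, claw], ...]]. A call has 1 to 8 rows; each row shifts and turns the commanded pose from where the row before left it, along the tool's axes as they then stand; what a row does not reach is not made up. A row lasts 1/12 s, in which the tool goes at most 41.7 mm and 7.16 degrees, less where a joint would pass 70% of its speed; a pose out of reach is approached as far as the arm can. A call with a number of a shift or a turn outside -1 to 1 is refused whole. A call with a gripper value outside its range is refused whole. The fingers move at their own pace and stop on an object; the grip force is fixed at half the most. Time passes only in rows, so rows that do not move let the fingers close. It gives the time, the measured TCP pose, the force, the opening and the grip force at its end, in the units of the state.
- bot.get_state(): the state, without advancing time (a new reading comes with each control period).
- bot.grab_frame(name): name is "scene" or "top"; returns a dict with "image" (420x560x3 uint8, red, green, blue), "range_z" (420x560 float32, m along the optical axis (not along the pixel's ray), 0 where there is no reading), "fx", "fy", "cx", "cy" (pixels), "xyz" and "attitude" of the camera in the world. Camera axes: x right, y up, looking along -z (the intrinsics and any distortion apply to the point x, -y, -z); pixel columns grow to the right and rows downward; lengths in m; the calibration is good to about 2 mm. A picture is of the moment at which its call begins.
- bot.job_done(): hands the job in; it is judged then, once.
The state is a dict: "time": time; "joint_positions": joint angles; "qvel": joint speeds; "joint_torque": joint torques, N m; "ee_pos": TCP position; "tcp_rot": TCP orientation; "wrist_force": force on the tool from outside, world axes, zero at the start; "moment": the same for the moment, N m; "finger_gap": finger opening in m; "grip_force": force on a finger pad.
Only numpy, scipy, OpenCV 4.12 (cv2) and the standard library are available. Lean on these libraries where they do the work, as an engineer would, in place of code of your own. Each camera call takes 0.05 s, during which the arm holds its last target. There are 200 camera calls.

## Working session

There is one attempt and no reset: what is moved stays moved. The work goes in short steps, Python scripts to look and compute and a tool call to move; the robot and the scene stay as the last step left them, time stands still between calls to the robot, and variables do not carry over. Pictures are saved under pics/ and viewed, at most 10 in all, crops included, and the job is handed in when it is done.

Besides the shell and the picture viewer there is one more tool, called after "Call:" as a command line: name --argument value ..., lists and objects as JSON in quotes. arm_command: Moves the arm, as the interface text tells. Scaled input: -1 to 1 covers 150 mm each way for a shift and pi rad each way for a turn. Its arguments: {"type":"object","properties":{"series":{"type":"array"}},"required":["series"]}

```bash
mkdir -p pics
cat > h.py <<'E'
from station import bot
import numpy as np, cv2
from scipy.spatial.transform import Rotation as R
def rot(a):
    a=np.array(a,float); return a if a.shape==(3,3) else R.from_quat(a).as_matrix()
def cloud(f):
    z=f["range_z"]; v,u=np.mgrid[:z.shape[0],:z.shape[1]]
    p=np.stack([(u-f["cx"])/f["fx"]*z,-(v-f["cy"])/f["fy"]*z,-z],-1)
    return p@rot(f["attitude"]).T+np.array(f["xyz"])
E
python3 - <<'E'
from h import *
for n in("scene","top"):
    f=bot.grab_frame(n); np.savez(n+"0.npz",**f); cv2.imwrite(f"pics/{n}0.png",cv2.resize(f["image"][:,:,::-1],(800,600)))
    print(n,f["xyz"],f["attitude"],f["fx"],f["cx"],f["cy"],[k for k in f])
print(bot.get_state(), bot.tip_reach)
E
```

```text
scene [ 1.03058116 -0.46941143  0.92398158] [0.31991165 0.11794819 0.32352759 0.88265206] 435.04450769525704 284.1286280111572 204.97943948368402 ['image', 'range_z', 'fx', 'fy', 'cx', 'cy', 'xyz', 'attitude']
top [0.53510267 0.00536879 1.3457502 ] [ 0.03409094 -0.01545917 -0.70562415  0.70759691] 397.3086251529943 274.2215890251302 211.95611113919227 ['image', 'range_z', 'fx', 'fy', 'cx', 'cy', 'xyz', 'attitude']
{'time': 0.1, 'joint_positions': array([-1.16000489,  0.46830006, -0.01160085,  1.60352269,  0.00600855,
        1.07143907, -0.05630778]), 'qvel': array([ 1.24801563e-04, -1.03923450e-03, -8.79711122e-04,  4.10464007e-04,
        3.76489444e-04,  4.75172275e-04,  5.26981549e-05]), 'joint_torque': array([ 1.38582109e-03, -5.21636581e+01, -1.21316130e-02, -2.44364887e+01,
       -5.67370362e-02,  1.40260140e-02,  6.04575257e-05]), 'ee_pos': array([0.28475973, 0.58366424, 0.18973221]), 'tcp_rot': array([ 2.24987896e-01,  9.74361216e-01, -8.08294378e-04, -1.22044405e-04]), 'wrist_force': array([ 0.17815865, -0.36756691, -0.38697562]), 'moment': array([ 0.02342206,  0.03205491, -0.02918524]), 'grip_force': 0.0, 'finger_gap': 0.09197607390837183} 0.014
```

View pics/scene0.png

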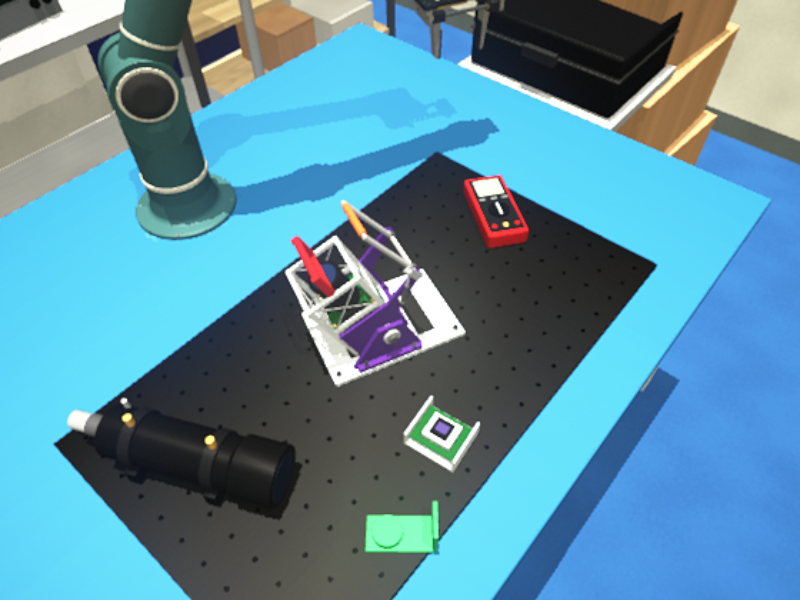

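View pics/top0.png

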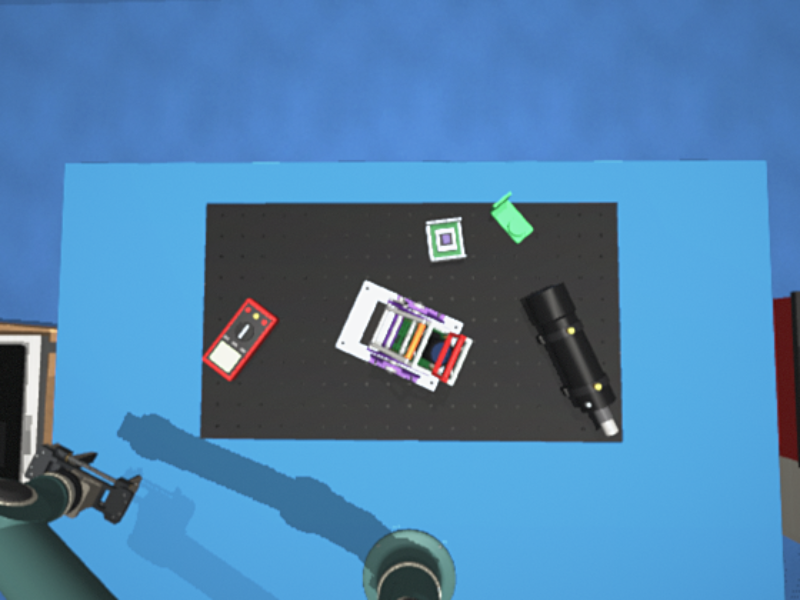

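The scene view shows the red bar at about (312,265) and the orange foot bar at (353,219). In the top view the red bar is at about (450,358), the orange bar at (414,340) and the plate's corners at (367,281), (336,347) and (434,391). The kickstand side is world +y.

Run:
```python
from h import *
for n in("scene","top"):
    f=dict(np.load(n+"0.npz")); P=cloud(f); im=f["image"]; hsv=cv2.cvtColor(im,cv2.COLOR_RGB2HSV); h,s,v=[hsv[...,i].astype(int) for i in range(3)]
    reg=(P[...,0]>.3)&(P[...,0]<.75)&(P[...,1]>-.25)&(P[...,1]<.2)&(f["range_z"]>0)
    red=reg&((h<4)|(h>176))&(s>190)&(v>90)&(P[...,2]>.1)
    org=reg&(h>=8)&(h<22)&(s>130)&(v>120)&(P[...,2]>.1)
    wh=reg&(s<60)&(v>140)&(P[...,2]>.017)&(P[...,2]<.029)
    for nm,m in(("red",red),("org",org)):
        q=P[m]; c=q.mean(0); u,sv,vt=np.linalg.svd(q-c,full_matrices=False); t=(q-c)@vt[0]
        print(n,nm,m.sum(),"mean",c.round(4),"dir",vt[0].round(3),"ext",t.min().round(4),t.max().round(4),"zmax",q[:,2].max().round(4)
          ,"top mean",q[q[:,2]>q[:,2].max()-.012].mean(0).round(4))
        print("  ",[np.round(x,4) for x in (np.median(q[np.argsort(t)[:15]],0),np.median(q[np.argsort(t)[-15:]],0))])
    q=P[wh]; r=cv2.minAreaRect(q[:,:2].astype(np.float32)); print(n,"plate",len(q),q[:,2].mean(),r,cv2.boxPoints(r).round(3).tolist())
f=dict(np.load("scene0.npz")); cv2.imwrite("pics/crop.png",cv2.resize(f["image"][125:275,190:340,::-1],(600,600),interpolation=cv2.INTER_CUBIC))
```

```text
scene red 53 mean [ 0.5067 -0.0793  0.24  ] dir [ 0.933 -0.327 -0.153] ext -0.0433 0.0549 zmax 0.2527 top mean [ 0.4992 -0.0816  0.249 ]
   [array([ 0.476 , -0.0666,  0.2488]), array([ 0.553 , -0.0892,  0.2331])]
scene org 82 mean [ 0.5432 -0.0155  0.2861] dir [-0.004 -0.218 -0.976] ext -0.0161 0.1935 zmax 0.3005 top mean [ 0.5433 -0.0134  0.2968]
   [array([ 0.5309, -0.0031,  0.2989]), array([ 0.5612, -0.0255,  0.2921])]
scene plate 1946 0.02386289864461936 ((0.602891206741333, 0.00512365996837616), (0.2555371820926666, 0.37039294838905334), 68.1619644165039) [[0.382999986410141, -0.04500000178813934], [0.7269999980926514, -0.18199999630451202], [0.8220000267028809, 0.054999999701976776], [0.4790000021457672, 0.19300000369548798]]
top red 153 mean [ 0.5107 -0.0723  0.2234] dir [-0.921  0.375  0.106] ext -0.0436 0.0488 zmax 0.2561 top mean [ 0.5077 -0.0823  0.2483]
   [array([ 0.5489, -0.0922,  0.2431]), array([ 0.4695, -0.0613,  0.2486])]
top org 115 mean [ 0.5417 -0.011   0.2681] dir [0.005 0.007 1.   ] ext -0.155 0.0323 zmax 0.3004 top mean [ 0.5417 -0.0109  0.2961]
   [array([ 0.5469, -0.0078,  0.1323]), array([ 0.5401, -0.0112,  0.2991])]
top plate 1265 0.022408402958426762 ((0.6183763146400452, -0.02371227741241455), (0.284679114818573, 0.3232205808162689), 66.27862548828125) [[0.4129999876022339, -0.08900000154972076], [0.7089999914169312, -0.21899999678134918], [0.8240000009536743, 0.041999999433755875], [0.527999997138977, 0.1720000058412552]]
```

View pics/crop.png

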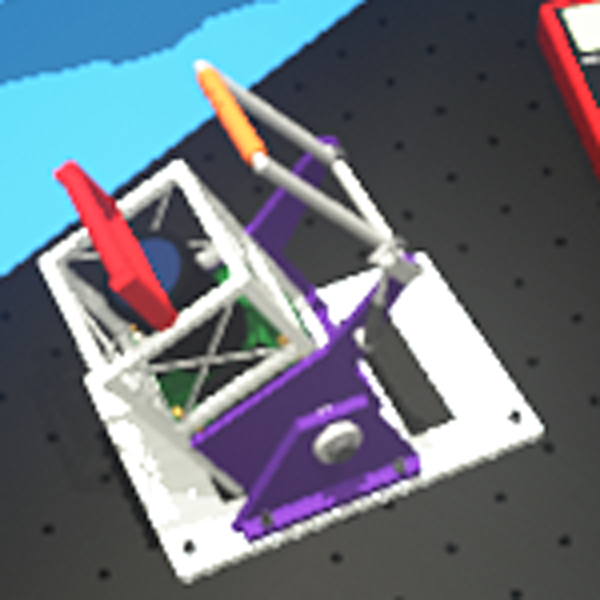

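The crop shows the plate's corners at crop pixels (187,582), (545,430) and (425,255), and the orange bar from (203,72) to (258,160). Next I fit the stand's frame.

```bash
cat >> h.py <<'E'
def ray(f,u,v,z):
    d=rot(f["attitude"])@np.array([(u-f["cx"])/f["fx"],-(v-f["cy"])/f["fy"],-1]); c=np.array(f["xyz"]); return (c+d*(z-c[2])/d[2])[:2]
E
python3 - <<'E'
from h import *
S=dict(np.load("scene0.npz"));T=dict(np.load("top0.npz"))
print("scene",[ray(S,190+u/4,125+v/4,.023).round(4) for u,v in((187,582),(545,430),(425,255))])
print("top",[ray(T,u*.7,v*.7,.023).round(4) for u,v in((434,391),(336,347),(367,281))])
print("orange scene", ray(S,190+203/4,125+72/4,.2925).round(4),ray(S,190+258/4,125+160/4,.2925).round(4))
r=R.from_quat(bot.get_state()["tcp_rot"]).as_matrix(); print(r.round(3))
E
```

```text
scene [array([ 0.5888, -0.1255]), array([0.685 , 0.1036]), array([0.5308, 0.1707])]
top [array([ 0.4241, -0.0579]), array([0.5244, 0.17  ]), array([0.6791, 0.0987])]
orange scene [0.5057 0.0046] [ 0.5736 -0.0253]
[[-0.899  0.438 -0.001]
 [ 0.438  0.899 -0.002]
 [-0.    -0.002 -1.   ]]
```

Call:
arm_command --series '[[[-0.13,-0.12,-0.16,0,0],[-0.13,-0.12,-0.16,0,0],[-0.13,-0.12,-0.16,0,0],[-0.13,-0.12,-0.16,0,0],[-0.13,-0.12,-0.16,0,0],[-0.13,-0.12,-0.16,0,0],[-0.13,-0.12,-0.16,0,0],[-0.13,-0.12,-0.16,0,0]]]'

```text
time: 0.77
ee_pos: [0.3622, 0.3848, 0.3835]
tcp_rot: [0.225, 0.974, -0.0, -0.0]
wrist_force: [0.6, 0.9, 0.2]
finger_gap: 0.0405
grip_force: 0.0
```

Call:
arm_command --series '[[[-0.187,-0.174,0,0,0],[-0.187,-0.174,0,0,0],[-0.187,-0.174,0,0,0],[-0.187,-0.174,0,0,0],[-0.187,-0.174,0,0,0],[-0.187,-0.174,0,0,0],[-0.187,-0.174,0,0,0],[-0.187,-0.174,0,0,0]]]'

```text
time: 1.43
ee_pos: [0.4722, 0.0984, 0.3825]
tcp_rot: [0.225, 0.974, 0.0, -0.0]
wrist_force: [0.4, 1.0, -0.4]
finger_gap: 0.0005
grip_force: 0.0
```

Call:
arm_command --series '[[[-0.187,-0.174,0,0,0],[-0.187,-0.174,0,0,0],[-0.187,-0.174,0,0,0],[-0.187,-0.174,0,0,0],[0,0,0,-0.0139,0],[0,0,0,0,0]]]'

```text
time: 1.93
ee_pos: [0.5272, -0.0451, 0.3821]
tcp_rot: [0.206, 0.979, -0.0, -0.0]
wrist_force: [-0.3, 1.0, -0.1]
finger_gap: 0.0009
grip_force: 0.0
```

Call:
arm_command --series '[[[0,0,0.16,0,0],[0,0,0.16,0,0],[0,0,0.16,0,0],[0,0,0.16,0,0],[0,0,0,0,0]]]'

```text
time: 2.35
ee_pos: [0.524, -0.0407, 0.2821]
tcp_rot: [0.203, 0.979, -0.001, -0.004]
wrist_force: [0.1, 0.8, -0.9]
finger_gap: 0.0005
grip_force: 0.0
```

Run:
```python
from h import *
f=bot.grab_frame("scene"); cv2.imwrite("pics/s1.png",cv2.resize(f["image"][105:255,180:330,::-1],(600,600),interpolation=cv2.INTER_CUBIC))
```

```text
(no output)
```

View pics/s1.png

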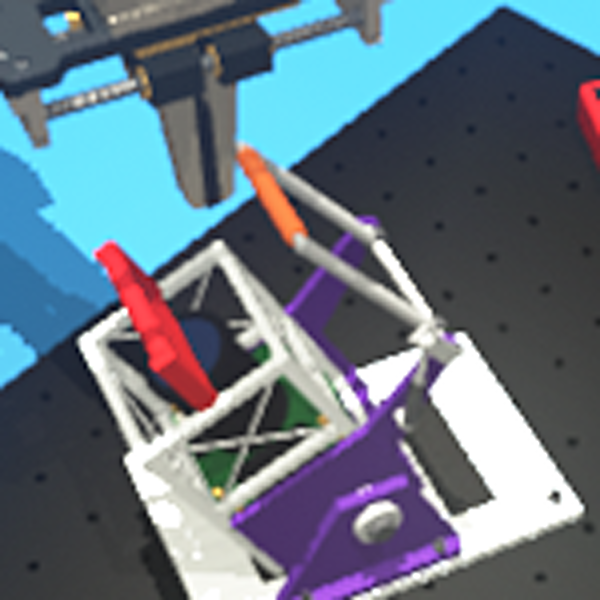

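```bash
cat >> h.py <<'E'
def proj(f,p):
    c=rot(f["attitude"]).T@(np.array(p)-f["xyz"]); return f["cx"]-f["fx"]*c[0]/c[2], f["cy"]+f["fy"]*c[1]/c[2]
E
python3 - <<'E'
from h import *
S=dict(np.load("scene0.npz"));e=lambda p:[round((a-b)*4) for a,b in zip(proj(S,p),(180,105))]
print("tip",e([.524,-.0407,.268]))
o=np.array([.556,.0215,0]);X=np.array([.917,-.399,0]);Y=np.array([.399,.917,0])
for s,z in((-.035,.2925),):
    for a in(-.035,0,.035): print("bar",a,e(o+s*Y+a*X+[0,0,z]))
for a in(-.04,0,.04): print("red",a,e(o-.112*Y+a*X+[0,0,.244]))
d=np.array([.524,-.0407,0])-o; print(d@X,d@Y)
print(bot.get_state()["ee_pos"],bot.get_state()["time"])
E
```

```text
tip [212, 246]
bar -0.035 [247, 157]
bar 0 [273, 197]
bar 0.035 [300, 240]
red -0.04 [120, 260]
red 0 [146, 308]
red 0.04 [173, 359]
-0.004526200000000025 -0.06980540000000002
[ 0.52552679 -0.04107279  0.28472928] 2.4
```

Run:
```python
from h import *
f=bot.grab_frame("scene"); P=cloud(f)
for u,v in((190,150),(205,180),(205,195),(205,203),(220,190),(228,192)):
    print((u,v),P[round(105+v/4),round(180+u/4)].round(4),f["image"][round(105+v/4),round(180+u/4)])
f=bot.grab_frame("top");P=cloud(f)
m=(abs(P[...,0]-.52)<.15)&(abs(P[...,1]+.04)<.1)&(P[...,2]>.24)&(P[...,2]<.33); print(P[m][::12].round(3))
s=bot.get_state();print(s["ee_pos"],s["time"],s["wrist_force"])
```

```text
(190, 150) [ 0.5319 -0.0521  0.3493] [129 126 118]
(205, 180) [ 0.5327 -0.0478  0.3255] [65 69 76]
(205, 195) [ 0.5313 -0.048   0.3139] [96 94 92]
(205, 203) [0.2848 0.1591 0.005 ] [106 150 184]
(220, 190) [ 0.536  -0.0408  0.3171] [96 94 93]
(228, 192) [ 0.5359 -0.0357  0.3106] [126 142 157]
[[ 0.596  0.013  0.245]
 [ 0.589 -0.004  0.265]
 [ 0.521  0.037  0.25 ]
 [ 0.516  0.032  0.26 ]
 [ 0.51   0.032  0.258]
 [ 0.505  0.021  0.27 ]]
[ 0.5277454  -0.04184042  0.28765728] 2.5 [-0.30335471  0.96861481  0.59771961]
```

Run:
```python
from h import *
f=bot.grab_frame("scene"); P=cloud(f); c=np.array([.5277,-.0418])
m=(np.hypot(P[...,0]-c[0],P[...,1]-c[1])<.03)&(P[...,2]>.26)&(P[...,2]<.38)
v,u=np.nonzero(m)
for r in np.unique(v): 
    k=v==r; print(r,u[k].min(),u[k].max(),P[r,u[k],2].min().round(3),P[r,u[k]].mean(0).round(3))
cv2.imwrite("pics/s2.png",cv2.resize(f["image"][110:180,200:270,::-1],(600,600),interpolation=cv2.INTER_NEAREST))
```

```text
126 231 231 0.378 [ 0.529 -0.037  0.378]
127 229 239 0.375 [ 0.532 -0.036  0.377]
128 229 239 0.376 [ 0.537 -0.037  0.378]
129 229 239 0.373 [ 0.538 -0.039  0.377]
130 220 239 0.372 [ 0.537 -0.041  0.375]
131 220 239 0.371 [ 0.536 -0.045  0.375]
132 220 239 0.367 [ 0.536 -0.046  0.373]
133 220 239 0.364 [ 0.535 -0.048  0.371]
134 221 239 0.362 [ 0.536 -0.048  0.369]
135 221 239 0.359 [ 0.535 -0.048  0.366]
136 221 239 0.357 [ 0.535 -0.048  0.364]
137 222 239 0.353 [ 0.535 -0.047  0.361]
138 222 239 0.352 [ 0.535 -0.047  0.358]
139 222 239 0.349 [ 0.535 -0.047  0.355]
140 223 239 0.347 [ 0.535 -0.047  0.353]
141 223 239 0.346 [ 0.536 -0.047  0.351]
142 223 239 0.342 [ 0.535 -0.047  0.347]
143 223 239 0.338 [ 0.534 -0.047  0.345]
144 223 239 0.333 [ 0.534 -0.047  0.342]
145 224 239 0.334 [ 0.535 -0.047  0.34 ]
146 224 239 0.331 [ 0.534 -0.047  0.337]
147 224 239 0.326 [ 0.534 -0.047  0.334]
148 225 239 0.326 [ 0.535 -0.047  0.331]
149 225 239 0.322 [ 0.535 -0.047  0.329]
150 225 239 0.319 [ 0.534 -0.046  0.325]
151 226 239 0.317 [ 0.535 -0.046  0.323]
152 226 245 0.295 [ 0.534 -0.043  0.317]
153 227 245 0.296 [ 0.535 -0.045  0.317]
154 228 246 0.291 [ 0.535 -0.042  0.312]
155 229 246 0.294 [ 0.535 -0.045  0.311]
156 247 247 0.297 [ 0.547 -0.019  0.297]
157 247 247 0.295 [ 0.548 -0.02   0.295]
```

View pics/s2.png

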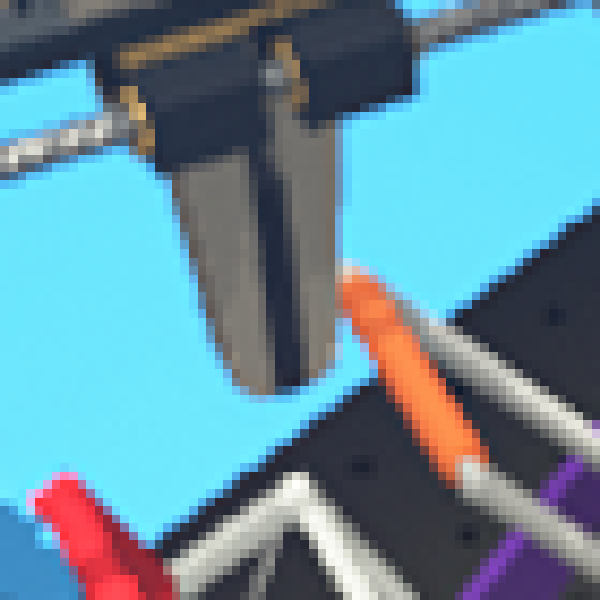

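The picture shows the fingertips at about (265,390), beside the bar but higher than the stated TCP implies: the tip measures z≈0.308. I'll go a little lower and watch the force.

Call:
arm_command --series '[[[0,0,0.08,0,0],[0,0,0.08,0,0],[0,0,0,0,0],[0,0,0,0,0]]]'

```text
time: 2.88
ee_pos: [0.5277, -0.0425, 0.2637]
tcp_rot: [0.204, 0.979, 0.0, 0.001]
wrist_force: [-0.3, 0.4, 0.1]
finger_gap: 0.0005
grip_force: 0.0
```

Run:
```python
from h import *
f=bot.grab_frame("scene"); P=cloud(f); c=bot.get_state()["ee_pos"];print(c)
m=(np.hypot(P[...,0]-c[0],P[...,1]-c[1])<.022)&(P[...,2]>.245)&(P[...,2]<.38)
v,u=np.nonzero(m)
for r in np.unique(v)[-8:]: 
    k=v==r; print(r,u[k].min(),u[k].max(),P[r,u[k],2].min().round(3),P[r,u[k]].mean(0).round(3))
cv2.imwrite("pics/s3.png",cv2.resize(f["image"][110:180,200:270,::-1],(600,600),interpolation=cv2.INTER_NEAREST))
```

```text
[ 0.52804193 -0.04260828  0.2639945 ]
157 226 240 0.299 [ 0.535 -0.047  0.307]
158 226 240 0.298 [ 0.534 -0.047  0.304]
159 226 240 0.295 [ 0.535 -0.047  0.302]
160 227 239 0.293 [ 0.535 -0.048  0.299]
161 228 239 0.29 [ 0.535 -0.047  0.296]
162 228 238 0.288 [ 0.535 -0.048  0.294]
163 229 236 0.29 [ 0.535 -0.05   0.292]
164 230 233 0.288 [ 0.533 -0.052  0.289]
```

View pics/s3.png

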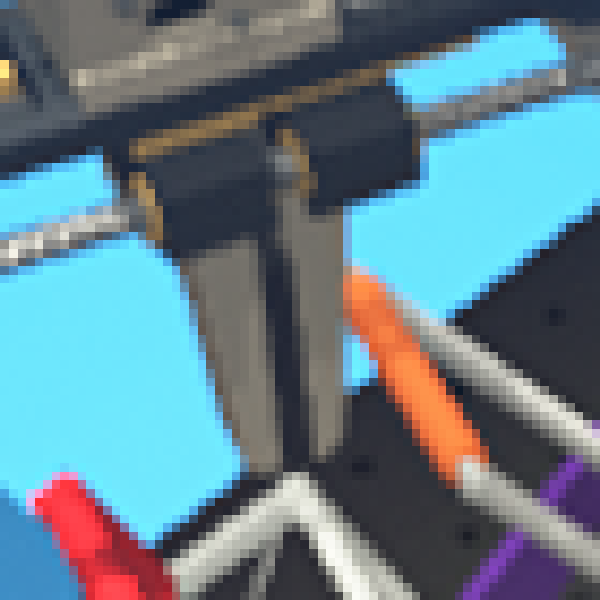

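The fingertips are now near (290,465), just beside the bar and level with its underside. The camera puts them about 35 mm higher than ee_pos implies, so I'll go 12 mm lower and push.

Call:
arm_command --series '[[[0,0,0.08,0,0],[0,0.067,-0.01,0,0],[0,0.067,-0.02,0,0],[0,0.067,-0.02,0,0],[0,0.067,-0.02,0,0],[0,0.067,-0.02,0,0],[0,0.067,-0.02,0,0],[0,0,0,0,0]]]'

```text
time: 3.6
ee_pos: [0.5528, 0.0156, 0.2679]
tcp_rot: [0.202, 0.979, 0.001, 0.001]
wrist_force: [0.2, -0.5, 0.7]
finger_gap: 0.0008
grip_force: 0.3
```

```bash
cat >> h.py <<'E'
o=np.array([.556,.0215,0]);X=np.array([.917,-.399,0]);Y=np.array([.399,.917,0])
def where():
    s=bot.get_state(); e=s["ee_pos"]; print("t",s["time"],"ee a,s,z",((e-o)@X).round(4),((e-o)@Y).round(4),e[2].round(4),"F",s["wrist_force"].round(2),"gap",s["finger_gap"],s["grip_force"])
    f=bot.grab_frame("scene"); P=cloud(f); hsv=cv2.cvtColor(f["image"],cv2.COLOR_RGB2HSV); h,sa,v=[hsv[...,i].astype(int) for i in range(3)]
    reg=(abs((P-o)@X)<.07)&(abs((P-o)@Y)<.26)&(f["range_z"]>0)
    for nm,m in(("red",reg&((h<4)|(h>176))&(sa>190)&(v>60)&(P[...,2]>.1)),("org",reg&(h>=8)&(h<16)&(sa>150)&(v>120)&(P[...,2]>.024))):
        q=P[m]
        if len(q): print(nm,len(q),"a,s,z",np.median((q-o)@X).round(3),np.median((q-o)@Y).round(3),np.median(q[:,2]).round(3),"zmax",q[:,2].max().round(3))
        else: print(nm,0)
    return f
E
python3 -c "from h import *;where()"
```

```text
t 3.6 ee a,s,z -0.0005 -0.0066 0.2679 F [ 0.21 -0.53  0.71] gap 0.0007593618114516861 0.33137879334390163
red 74 a,s,z -0.004 -0.112 0.247 zmax 0.253
org 58 a,s,z 0.019 0.012 0.32 zmax 0.324
```

Call:
arm_command --series '[[[0,0.067,-0.02,0,0],[0,0.067,0,0,0],[0,0.067,0,0,0],[0,0.067,0,0,0],[0,0.067,0.01,0,0],[0,0.067,0.01,0,0],[0,0.067,0.02,0,0],[0,0.067,0.02,0,0]]]'

```text
time: 4.32
ee_pos: [0.5837, 0.0876, 0.2606]
tcp_rot: [0.203, 0.979, 0.0, -0.0]
wrist_force: [0.9, -0.7, 0.8]
finger_gap: 0.0002
grip_force: 0.1
```

```bash
python3 -c "from h import *;where()"
```

```text
t 4.3167 ee a,s,z -0.001 0.0716 0.2606 F [ 0.89 -0.71  0.83] gap 0.00020726171890350515 0.097551962826401
red 49 a,s,z -0.002 -0.112 0.248 zmax 0.252
org 55 a,s,z 0.019 0.09 0.313 zmax 0.321
```

Call:
arm_command --series '[[[0,0.067,0.02,0,0],[0,0.067,0.02,0,0],[0,0.067,0.03,0,0],[0,0.067,0.03,0,0],[0,0.067,0.03,0,0],[0,0,0,0,0],[0,0,0,0,0],[0,0,0,0,0]]]'

```text
time: 5.03
ee_pos: [0.6034, 0.1319, 0.2416]
tcp_rot: [0.204, 0.979, -0.0, 0.0]
wrist_force: [-0.7, -0.9, -0.1]
finger_gap: 0.0006
grip_force: 0.0
```

```bash
python3 -c "
from h import *
f=where(); cv2.imwrite('pics/s4.png',cv2.resize(f['image'][105:285,180:340,::-1],(534,600)))"
```

```text
t 5.0333 ee a,s,z -0.0005 0.1202 0.2416 F [-0.71 -0.93 -0.12] gap 0.0005758112982917764 0.0
red 49 a,s,z -0.005 -0.112 0.247 zmax 0.252
org 8 a,s,z -0.017 0.082 0.067 zmax 0.073
```

View pics/s4.png

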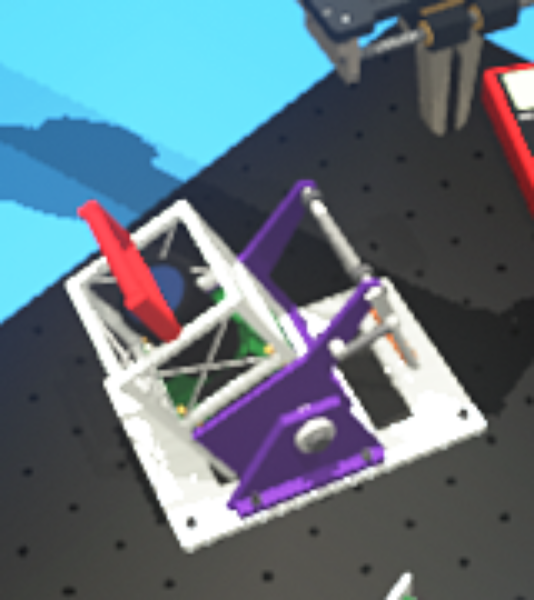

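The kickstand is down: its foot is at (405,350) in the crop, and it measures s=0.082, z=0.067 against 0.080, 0.065 expected. Now to the red bar.

Call:
arm_command --series '[[[0,0,-0.22,0,0.5],[0,0,-0.22,0,0.5],[0,-0.258,0,0,0.5],[0,-0.258,0,0,0.5],[0,-0.258,0,0,0.5],[0,-0.258,0,0,0.5],[0,-0.258,0,0,0.5],[0,-0.258,0,0,0.5]]]'

```text
time: 5.75
ee_pos: [0.5095, -0.0828, 0.3082]
tcp_rot: [0.204, 0.979, 0.0, 0.001]
wrist_force: [1.1, -0.1, 0.3]
finger_gap: 0.0459
grip_force: 0.0
```

Call:
arm_command --series '[[[0,0,0.1,0,0.5],[0,0,0.1,0,0.5],[0,0,0.1,0,0.5],[0,0,0.1,0,0.5],[0,0,0,0,0.5],[0,0,0,0,0.5]]]'

```text
time: 6.25
ee_pos: [0.5103, -0.081, 0.2477]
tcp_rot: [0.204, 0.979, -0.0, -0.0]
wrist_force: [0.0, 0.7, 0.4]
finger_gap: 0.0461
grip_force: 0.0
```

```bash
python3 -c "
from h import *
f=where(); cv2.imwrite('pics/s5.png',cv2.resize(f['image'][115:215,180:280,::-1],(600,600)))"
```

```text
t 6.25 ee a,s,z -0.001 -0.1122 0.2477 F [0.03 0.66 0.36] gap 0.04606111635878781 0.0
red 347 a,s,z 0.009 -0.113 0.246 zmax 0.254
org 10 a,s,z 0.017 0.073 0.07 zmax 0.171
```

View pics/s5.png

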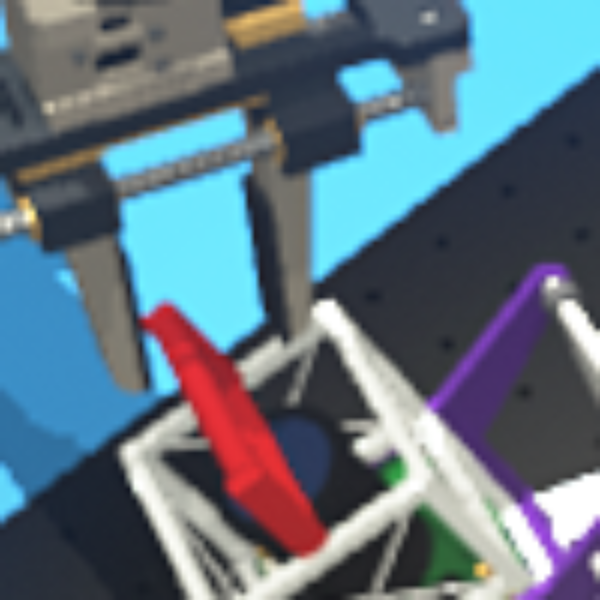

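Both fingers straddle the red bar, with tips at (130,385) and (290,340), and they are still above it. I'll go down in small steps, watching the force.

Call:
arm_command --series '[[[0,0,0.04,0,0.5],[0,0,0.04,0,0.5],[0,0,0.04,0,0.5],[0,0,0.04,0,0.5],[0,0,0,0,0.5]]]'

```text
time: 6.72
ee_pos: [0.51, -0.0804, 0.2222]
tcp_rot: [0.204, 0.979, -0.0, -0.001]
wrist_force: [-0.1, 1.3, 0.0]
finger_gap: 0.0462
grip_force: 0.0
```

Call:
arm_command --series '[[[0,0,0.02,0,0.5],[0,0,0.02,0,0.5],[0,0,0,0,0.5]]]'

```text
time: 6.97
ee_pos: [0.5105, -0.0805, 0.2171]
tcp_rot: [0.204, 0.979, -0.0, -0.0]
wrist_force: [-0.6, 0.5, 0.4]
finger_gap: 0.0459
grip_force: 0.0
```

```bash
python3 -c "
from h import *
f=where(); cv2.imwrite('pics/s6.png',cv2.resize(f['image'][115:215,180:280,::-1],(600,600)))"
```

```text
t 6.9667 ee a,s,z -0.001 -0.1116 0.2171 F [-0.6   0.54  0.39] gap 0.04590817715221053 0.0
red 360 a,s,z 0.008 -0.112 0.247 zmax 0.304
org 11 a,s,z 0.015 0.074 0.069 zmax 0.168
```

View pics/s6.png

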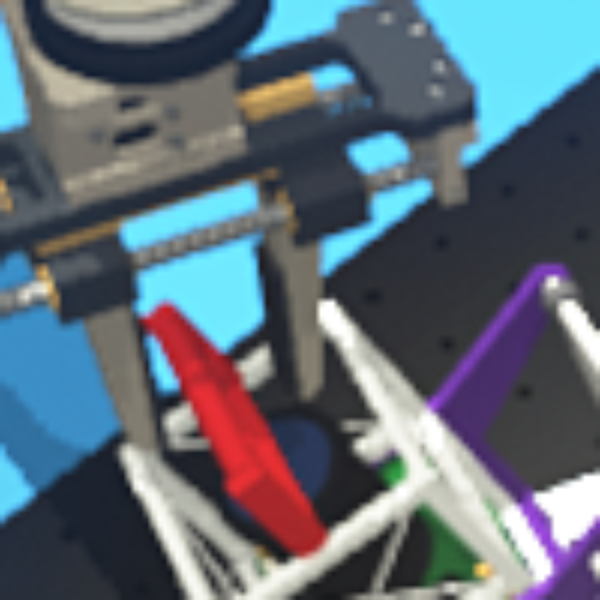

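The tips are now at (145,450) and (310,395), roughly level with the bar's underside, and there is no contact. Down 10 mm more, then close.

Call:
arm_command --series '[[[0,0,0.035,0,0.5],[0,0,0.035,0,0.5],[0,0,0,0,0.5]]]'

```text
time: 7.27
ee_pos: [0.5101, -0.0804, 0.206]
tcp_rot: [0.204, 0.979, -0.0, -0.001]
wrist_force: [-0.4, -0.4, -0.5]
finger_gap: 0.046
grip_force: 0.0
```

Call:
arm_command --series '[[[0,0,0,0,0.2],[0,0,0,0,0.1],[0,0,0,0,0],[0,0,0,0,0],[0,0,0,0,0]]]'

```text
time: 7.68
ee_pos: [0.5105, -0.082, 0.2075]
tcp_rot: [0.204, 0.979, -0.001, 0.0]
wrist_force: [-2.6, -5.0, 3.9]
finger_gap: 0.0152
grip_force: 2.9
```

```bash
python3 -c "from h import *;where()"
```

```text
t 7.6833 ee a,s,z -0.0004 -0.1131 0.2075 F [-2.61 -5.    3.92] gap 0.015238860265947835 2.8834115713834763
red 239 a,s,z 0.031 -0.11 0.247 zmax 0.255
org 11 a,s,z 0.008 0.074 0.069 zmax 0.071
```

Call:
arm_command --series '[[[0,0,0,0,0],[0,0,0,0,0],[0,0,0,0,0],[0,0,0,0,0]]]'

```text
time: 8.07
ee_pos: [0.5104, -0.0825, 0.2076]
tcp_rot: [0.204, 0.979, -0.001, 0.0]
wrist_force: [-2.2, -4.5, 3.5]
finger_gap: 0.0111
grip_force: 30.0
```

Call:
arm_command --series '[[[0,0.027,-0.016,0,0],[0,0.027,-0.016,0,0],[0,0.029,-0.015,0,0],[0,0.029,-0.015,0,0],[0,0.029,-0.014,0,0],[0,0.029,-0.014,0,0],[0,0.03,-0.012,0,0],[0,0.03,-0.012,0,0]]]'

```text
time: 8.73
ee_pos: [0.5244, -0.0509, 0.225]
tcp_rot: [0.204, 0.979, -0.001, 0.0]
wrist_force: [-2.4, -5.2, 4.8]
finger_gap: 0.011
grip_force: 30.0
```

```bash
python3 -c "from h import *;where()"
```

```text
t 8.7333 ee a,s,z -0.0001 -0.079 0.225 F [-2.35 -5.16  4.78] gap 0.011044833579635864 30.00545561313629
red 92 a,s,z 0.027 -0.08 0.268 zmax 0.272
org 28 a,s,z 0.015 0.069 0.05 zmax 0.14
```

Following well: the bar has moved to s=-0.080 and the foot is lowering.

Call:
arm_command --series '[[[0,0.03,-0.01,0,0],[0,0.03,-0.01,0,0],[0,0.031,-0.009,0,0],[0,0.031,-0.009,0,0],[0,0.031,-0.007,0,0],[0,0.031,-0.007,0,0],[0,0,0,0,0],[0,0,0,0,0]]]'

```text
time: 9.45
ee_pos: [0.5367, -0.0232, 0.2325]
tcp_rot: [0.203, 0.979, 0.0, 0.001]
wrist_force: [2.2, -4.2, 4.2]
finger_gap: 0.0108
grip_force: 30.0
```

```bash
python3 -c "from h import *;where()"
```

```text
t 9.45 ee a,s,z 0.0001 -0.0487 0.2325 F [ 2.22 -4.15  4.24] gap 0.010787863896321696 30.001774728298187
red 83 a,s,z 0.02 -0.049 0.276 zmax 0.28
org 37 a,s,z 0.013 0.063 0.037 zmax 0.041
```

Call:
arm_command --series '[[[0,0.018,-0.003,0,0],[0,0.018,-0.003,0,0],[0,0.018,-0.003,0,0],[0,0.014,-0.002,0,0],[0,0,0,0,0],[0,0,0,0,0]]]'

```text
time: 10.0
ee_pos: [0.5402, -0.0151, 0.2337]
tcp_rot: [0.204, 0.979, -0.0, 0.001]
wrist_force: [2.8, -5.5, 3.7]
finger_gap: 0.011
grip_force: 30.0
```

```bash
python3 -c "from h import *;where()"
```

```text
t 10.0 ee a,s,z 0.0001 -0.0399 0.2337 F [ 2.81 -5.46  3.68] gap 0.011049965037115582 30.004662573337555
red 104 a,s,z 0.018 -0.041 0.277 zmax 0.281
org 49 a,s,z 0.012 0.061 0.034 zmax 0.04
```

Call:
arm_command --series '[[[0,0.012,-0.001,0,0],[0,0.012,-0.001,0,0],[0,0,0,0,0],[0,0,0,0,0]]]'

```text
time: 10.38
ee_pos: [0.5404, -0.0146, 0.2338]
tcp_rot: [0.205, 0.979, -0.002, -0.0]
wrist_force: [-0.3, -9.6, 5.3]
finger_gap: 0.0109
grip_force: 30.0
```

Call:
arm_command --series '[[[0,0.012,0,0,0],[0,0.012,0,0,0],[0,0,0,0,0],[0,0,0,0,0]]]'

```text
time: 10.72
ee_pos: [0.5405, -0.0142, 0.2339]
tcp_rot: [0.206, 0.979, -0.004, -0.001]
wrist_force: [-3.6, -15.7, 8.4]
finger_gap: 0.0111
grip_force: 30.0
```

```bash
python3 -c "from h import *;where()"
```

```text
t 10.7167 ee a,s,z 0.0001 -0.0389 0.2339 F [ -3.64 -15.75   8.43] gap 0.01113766280989553 30.003646910190582
red 103 a,s,z 0.019 -0.04 0.277 zmax 0.281
org 52 a,s,z 0.013 0.061 0.033 zmax 0.039
```

The foot is seated: the force climbs with no further motion. I'll ease off slightly and check.

Call:
arm_command --series '[[[0,-0.014,0,0,0],[0,0,0,0,0],[0,0,0,0,0],[0,0,0,0,0],[0,0,0,0,0],[0,0,0,0,0]]]'

```text
time: 11.27
ee_pos: [0.5404, -0.0145, 0.2338]
tcp_rot: [0.205, 0.979, -0.003, -0.001]
wrist_force: [-1.8, -13.0, 5.4]
finger_gap: 0.0108
grip_force: 30.0
```

```bash
python3 -c "
from h import *
f=where(); cv2.imwrite('pics/s7.png',cv2.resize(f['image'][115:275,190:330,::-1],(525,600)))"
```

```text
t 11.2667 ee a,s,z 0.0001 -0.0392 0.2338 F [ -1.79 -12.97   5.4 ] gap 0.010837191433183471 30.002919137477875
red 104 a,s,z 0.019 -0.04 0.277 zmax 0.281
org 52 a,s,z 0.012 0.061 0.035 zmax 0.039
```

View pics/s7.png

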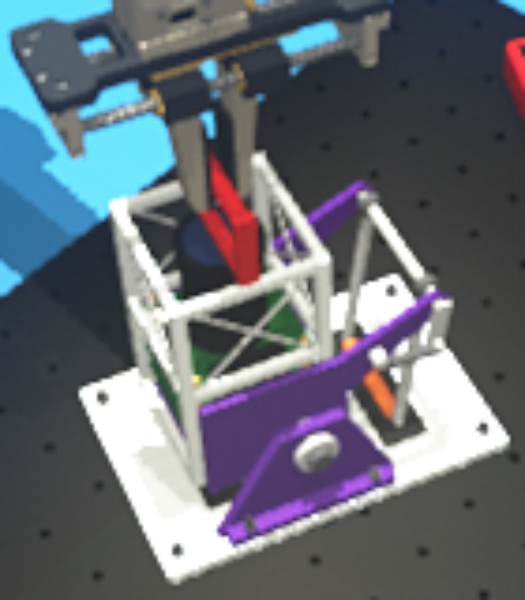

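The satellite stands upright with the fingers on the red bar at about (220,190). The foot bar at (370,380) is on the plate and the press force is steady at about 13 N, so I hand it in.

```bash
python3 -c "
from station import bot
print(bot.job_done())"
```

```text
the job is handed in; nothing more can be done
None
```

The job is handed in, though the verdict was not shown: the kickstand is down and its foot stands on the base plate, and the arm is holding the satellite upright by the red bar with about 13 N of back-press; the telescope, multimeter and image sensor were not touched.

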